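# Close and pin the split casting mould and hold it squeezed shut

### The arm

A 6-joint arm with a two-finger parallel gripper is mounted at the origin on the work surface. World frame = base frame: x ahead of the robot, y to its left, z up, the work surface at z = 0. Lengths are in m, angles in rad, forces in N, time in s.
With the tool pointing down it reaches from about 0.35 to 0.975 m from the base axis. Payload 4.9 kg.
Tool frame: the origin (TCP) lies midway between the tips of the shut fingers; the grasp point (between the pads) lies 19 mm behind it; z points along the fingers, x is the direction in which the jaws open and shut, and the axes are right-handed (so a half turn about z gives the same grasp; the last joint's range is limited). The gripper opens to 85 mm and grips with 20 to 120 N. Pads are 22 mm wide; open, the fingers measure 114 mm over their backs; the gripper's body (76 mm by 85 mm) begins 54 mm behind the grasp point. The pads swing forward as they close: fully open they stand 13 mm farther back than shut.
Start: joints at [1.128, 0.053, 1.613, -0, 1.476, -0.119], TCP at [0.199, 0.593, 0.231] pointing down, gripper open.
Joint ranges: [-3.01, 3.01], [-1.01, 2.22], [0.06, 2.58], [-1.02, 4.17], [0.09, 2.62], [-3.14, 3.14]. Speed limits (rad/s): [2.57, 2.57, 3.14, 3.14, 3.14, 3.14].

### API

Orientations are given as a unit quaternion [x, y, z, w].
In Python, from plant import arm, camera, camera_info gives the robot as it stands.
- The arm moves only by the tool send_rows, never from a script. Its argument "motion" is text: rows parted by semicolons, each of 5 numbers parted by spaces: the shift along the tool's x, y, z in m, then the turn about the tool's z in degrees, then the finger opening in m, from 0 to 0.0854. A call has 1 to 20 rows; each row is the pose to reach, as a shift and turn from the pose commanded when the call began, along the tool's axes at that moment; what a row does not reach only later rows make up. A row lasts 1/12 s, in which the tool goes at most 41.7 mm and 7.16 degrees, less where a joint would pass 70% of its speed; a pose out of reach is approached as far as the arm can. A call with a gripper value outside its range is refused whole. The fingers move at their own pace and stop on an object; "grip_force" is the grip in N (left out, the last holds). Time passes only in rows, so rows that repeat a pose let the fingers close. It gives the time, the measured TCP pose, the force and the opening at its end, in the units of the state.
- arm.read_state(): the state, without advancing time (a new reading comes with each control period).
- camera(name): name is "scene" or "top"; returns the picture (384x512x3 uint8, blue, green, red); there is no depth.
- camera_info(name): a dict with "mtx" (3x3 intrinsics, pixels), "cam_to_world" (4x4, takes a point from camera to world coordinates). Camera axes: x right, y up, looking along -z (the intrinsics and any distortion apply to the point x, -y, -z); pixel columns grow to the right and rows downward; lengths in m; the calibration is good to about 2 mm. A picture is of the moment at which its call begins. camera_info takes no time and is no camera call.
- arm.sign_off(): hands the job in, once; it reports no verdict.
The state is a dict: "time": time; "joint_pos": joint angles; "qvel": joint speeds; "effort": joint torques, N m; "position": TCP position; "eef_rot": TCP orientation; "contact_force": force on the tool from outside, world axes, zero at the start; "ft_torque": the same for the moment, N m; "grip_width": finger opening in m.
Only numpy, scipy, OpenCV 4.12 (cv2) and the standard library are available. Lean on these libraries where they do the work, as an engineer would, in place of code of your own. Each camera call takes 0.05 s, during which the arm holds its last target.

### The job

Get the split casting mould ready for the plaster to be poured: swing its open half shut, take the headed locking pin from the wooden rack and push it down through the lined-up lugs until its head sits on the top lug. Then pinch the mould's two flat flanges firmly together from above, between the barrel and the pin, and finish while still holding them squeezed shut. Leave the plain rod in the rack, the beaker and the reagent bottle where they stand.

Things in the scene. Friction and masses are not known exactly. Their poses are not given: they have to be found in the camera images.
- mould: Split cylinder mould, aluminium, on a steel base plate 175 x 110 x 10 mm bolted to the bench. Origin: on the bench under the bore's centre, z up. x runs along the seam from hinge (axis upright at x = -42 mm) to locking lugs (pin axis at x = 86 mm); the fixed half is at -y, the swing half at +y. Bore 50, barrel outside 66 mm; all ends 108 mm above the bench
- fixed_half: the fixed half (-y side); origin and axes as the mould's. Each half has a flat upright flange 9 mm thick from x = 33 to 72 mm, full height, inner face on the seam (y = 0), a gusset only below 30 mm height. Shut, both make one bar 18 mm thick. Its two round lugs (24 mm across, hole 12 mm) on the pin axis span heights 58 to 72 and 90 to 108 mm
- swing_half (a joint): angle of the swing half (0.55 kg) about the hinge, rad: 0 is shut, grows as it opens towards the mould's +y (anticlockwise from above), to 1.9. Stays where left: friction 0.15 N m, some 2 N at the flange. Its one lug, at heights 74 to 88 mm, comes between the fixed lugs when shut
- hinge_top (a point): point on the hinge axis, 108 mm above the bench
- swing_flange (a point): top edge of the OUTER face of the swing half's flange, midway along it, 108 mm above the bench, 94 mm from the hinge axis; moves with the half. Frame: x away from the hinge along the flange, y square out of the outer face (the side to push from), z up
- pin_hole (a point): centre of the mouth of the 12 mm hole in the top lug, 108 mm above the bench; the pin goes straight down from here
- flange_top (a point): top of the seam between the two flanges when shut, midway along them, 108 mm above the bench, 34 mm from the pin axis; pinch the flanges here, across the seam (along the frame's y)
- pin: steel locking pin, told by its thick knurled head: shank 10 mm across and 56 mm long with a tapered nose, then a head 18 mm across and 28 mm long; 84 mm and 70 g in all. It stands upright in one of the two end holes of the rack. Origin: centre of the nose end; z along the pin towards the head
- pin_shoulder (a point): centre of the underside of the pin's head, 56 mm above its nose end; it rests on the top lug when the pin is home
- rack: fixed wooden rack block 190 (x) x 52 x 65 mm high with three upright holes 12 mm wide, 48 mm deep, 65 mm apart along its x axis; origin under its centre. The middle hole is empty. Standing in the rack, the pin's nose is 17 mm and the top of its head 101 mm above the bench
- rod: plain steel tamping rod, 10 mm across and 120 mm long, no head, in the other end hole of the rack; origin at its lower end; leave alone
- beaker: empty glass beaker, 68 mm across (74 at the lip), 92 mm high; origin under its centre; leave alone
- reagent_bottle: small clear capped bottle, 54 mm across, 115 mm high; origin under its centre; leave alone
Mind the look-alikes: they are no part of the job. Leave any orange or purple look-alike of the pin alone.

How it is judged:
On the way, in this order (a step that is already met when the one before it is completed fails the run):
1. the swing half is shut (within 0.03 rad), the pin not yet in its lugs (value of joint swing_half below 0.03 rad and distance between pin_shoulder and pin_hole above 0.03 m), for 0.2 s.
2. the pin is home through all three lugs of the shut mould, its head on the top lug (value of joint swing_half below 0.03 rad and z of pin_shoulder in the frame of pin_hole below 0.003 m and horizontal distance between pin_shoulder and pin_hole below 0.004 m and angle between pin's own z axis and vertical below 0.1 rad), for 0.2 s.
At the end, for the whole second after the job is handed in: Swing half shut within 0.02 rad; pin home (head within 3 mm of the top lug, 4 mm of the hole axis, upright within 0.1 rad); the gripper straddles both flanges (grasp point within 25 mm of their middle, at most 12 mm above their top), pressing each half with over 6 N to the end (value of joint swing_half below 0.02 rad and z of pin_shoulder in the frame of pin_hole below 0.003 m and horizontal distance between pin_shoulder and pin_hole below 0.004 m and angle between pin's own z axis and vertical below 0.1 rad and contact force between the fingers and fixed_half above 6 N and contact force between the fingers and swing_half above 6 N and horizontal distance between the grasp point and flange_top below 0.025 m and z of the grasp point in the frame of flange_top below 0.012 m); the arm keeps its last pose, push and grip.
It fails at once if the plain rod is moved by more than 25 mm (distance of rod from where it was at the start of the episode above 0.025 m).
It fails at once if the beaker is moved by more than 25 mm (distance of beaker from where it was at the start of the episode above 0.025 m).
It fails at once if the reagent bottle is moved by more than 25 mm (distance of reagent_bottle from where it was at the start of the episode above 0.025 m).
It also fails if it takes over 61 s, if anything falls off the work surface, if the arm or the gripper's body presses on something with over 40 N, if the wrist force passes 120 N, or if a joint passes its speed limit or range.

## Working session

There is one attempt and no reset: what is moved stays moved. The work goes in short steps, Python scripts to look and compute and a tool call to move; the robot and the scene stay as the last step left them, time stands still between calls to the robot, and variables do not carry over. Pictures are saved under pics/ and viewed, and the job is handed in when it is done.

Besides the shell and the picture viewer there is one more tool, called by a JSON object that holds its "op" and its "data". send_rows: Moves the arm, as the interface text tells. Its arguments: {"type":"object","properties":{"motion":{"type":"string"},"grip_force":{"type":"number"}},"required":["motion"]}

```bash
mkdir -p pics; ls; python3 - <<'E'
from plant import arm,camera,camera_info
import cv2,numpy as np
for n in("scene","top"):
    im=camera(n); cv2.imwrite(f"pics/{n}0.png",im)
    ci=camera_info(n); print(n,ci)
s=arm.read_state(); print(s)
E
```

```text
pics
scene {'mtx': array([[456.42831373,   0.        , 262.70118918],
       [  0.        , 456.42831373, 191.09284521],
       [  0.        ,   0.        ,   1.        ]]), 'cam_to_world': array([[-0.27091843, -0.64685034,  0.71287295,  1.28956857],
       [ 0.9623847 , -0.16626479,  0.21487604,  0.26482252],
       [-0.02046697,  0.7442719 ,  0.66756306,  0.74801439],
       [ 0.        ,  0.        ,  0.        ,  1.        ]])}
top {'mtx': array([[405.75677302,   0.        , 261.60661683],
       [  0.        , 405.75677302, 195.86021435],
       [  0.        ,   0.        ,   1.        ]]), 'cam_to_world': array([[-0.02481391,  0.99600315, -0.08580212,  0.49076863],
       [-0.99968043, -0.02513663, -0.00268263,  0.05027385],
       [-0.00482868,  0.08570814,  0.99630859,  1.05485578],
       [ 0.        ,  0.        ,  0.        ,  1.        ]])}
{'time': 0.1, 'joint_pos': array([ 1.12801875e+00,  5.32827113e-02,  1.61418800e+00,  7.01534211e-06,
        1.47600627e+00, -1.18970354e-01]), 'qvel': array([ 0.00122436,  0.00024286, -0.0029039 , -0.0001125 ,  0.00014831,
       -0.00070554]), 'effort': array([ 8.18314838e-04, -3.94904280e+01, -3.71363747e+01, -1.04635981e-04,
        3.81725666e-03, -7.31454918e-06]), 'position': array([0.19859201, 0.59199969, 0.2301723 ]), 'eef_rot': array([ 8.11842868e-01,  5.83875217e-01, -8.26458057e-04,  4.52374560e-04]), 'contact_force': array([-0.03906643,  0.30751085, -0.67148778]), 'ft_torque': array([ 0.0099412 ,  0.05721153, -0.0268981 ]), 'grip_width': 0.08553228606070917}
```

View pics/scene0.png

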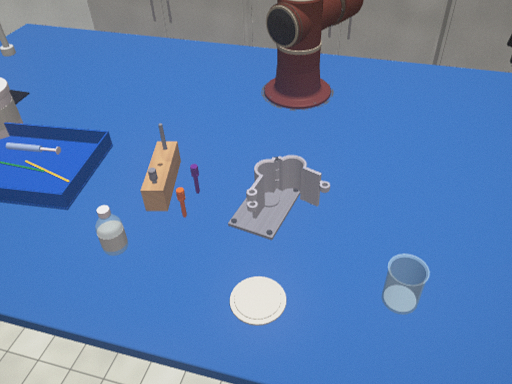

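View pics/top0.png

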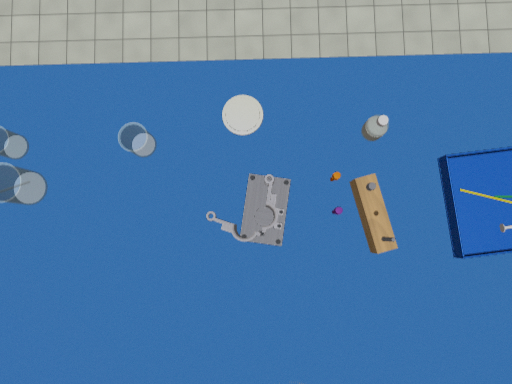

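```bash
python3 - <<'E'
import cv2
t=cv2.imread("pics/top0.png"); s=cv2.imread("pics/scene0.png")
cv2.imwrite("pics/top_m.png",cv2.resize(t[160:260,195:305],None,fx=5.5,fy=5.5,interpolation=cv2.INTER_CUBIC))
cv2.imwrite("pics/top_r.png",cv2.resize(t[150:270,310:410],None,fx=5,fy=5,interpolation=cv2.INTER_CUBIC))
cv2.imwrite("pics/sc_m.png",cv2.resize(s[110:250,130:340],None,fx=3.8,fy=3.8,interpolation=cv2.INTER_CUBIC))
E
```

```text
(no output)
```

View pics/top_m.png

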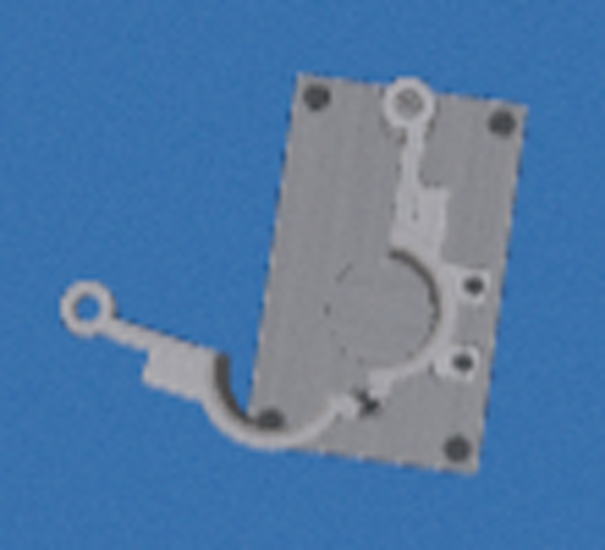

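View pics/top_r.png

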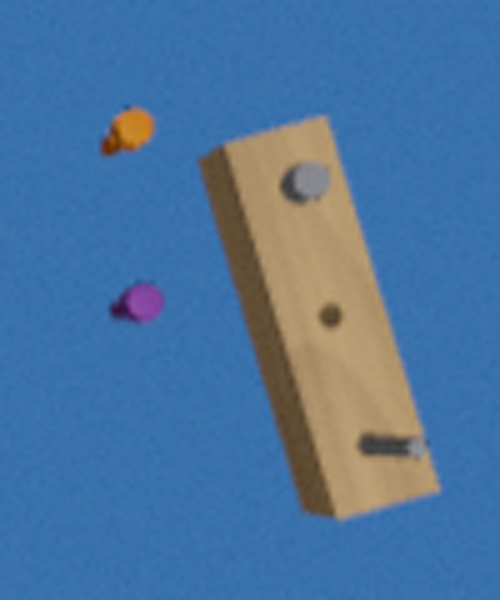

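View pics/sc_m.png

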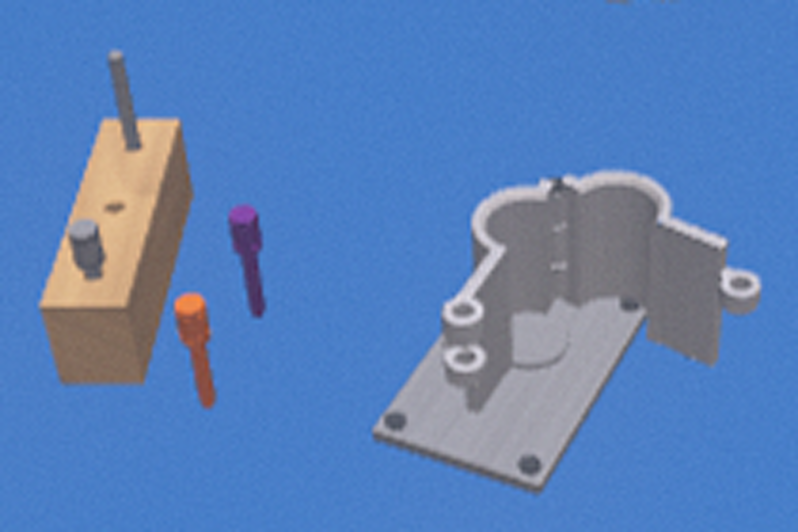

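```bash
cat > h.py <<'E'
import numpy as np
from plant import camera_info
def ray(n,u,v):
    ci=camera_info(n);K=ci["mtx"];T=ci["cam_to_world"]
    d=np.array([(u-K[0,2])/K[0,0],-(v-K[1,2])/K[1,1],-1.]);return T[:3,3],T[:3,:3]@d
def onz(n,u,v,z):
    o,d=ray(n,u,v);return o+d*(z-o[2])/d[2]
def proj(n,p):
    ci=camera_info(n);K=ci["mtx"];T=ci["cam_to_world"]
    c=T[:3,:3].T@(np.array(p)-T[:3,3]);return K[0,0]*c[0]/-c[2]+K[0,2],-K[1,1]*c[1]/-c[2]+K[1,2]
E
python3 - <<'E'
from h import *
import cv2
def T(x,y,f,ox,oy): return (x+.5)/f-.5+ox,(y+.5)/f-.5+oy
m=lambda x,y:T(x,y,5.5,195,160)
r=lambda x,y:T(x,y,5,310,150)
s=lambda x,y:T(x,y,3.8,130,110)
np.set_printoptions(precision=4,suppress=True)
def show(l,n,p,z): print(l,np.round(p,1),onz(n,*p,z)[:2])
show('lug top',"top",m(408,102),.108); show('lug sc',"scene",s(463,311),.108)
show('hinge top',"top",m(368,402),.108); show('hinge sc',"scene",s(559,186),.108)
show('swlug top',"top",m(87,308),.088); show('swlug sc',"scene",s(741,284),.088)
C=[onz("top",*m(*c),.010)[:2] for c in [(299,73),(527,105),(478,472),(250,437)]]
print(np.array(C)); d=C[0]-C[3]; print('ang',np.arctan2(d[1],d[0]),np.linalg.norm(d)); d=C[1]-C[2]; print(np.arctan2(d[1],d[0]),np.linalg.norm(d), np.mean(C,axis=0))
show('pin top',"top",r(311,181),.101); show('pin sc',"scene",s(84,229),.101)
show('mid hole top',"top",r(331,316),.065);show('mid hole sc',"scene",s(115,208),.065)
show('rod top',"top",r(418,448),.137);show('rod sc',"scene",s(115,55),.137)
show('orange',"top",r(134,128),.084);show('purple',"top",r(144,302),.084)
s_=lambda c:onz("scene",*s(*c),.010)
print('plate scene',s_((374,432)),s_((540,488)),s_((645,310)))
# pin head blobs
for n,box in(("top",(360,175,385,198)),):
    t=cv2.imread("pics/top0.png")[175:198,360:385]; hsv=cv2.cvtColor(t,cv2.COLOR_BGR2HSV)
    M=((hsv[...,1]<60)).astype(np.uint8)
    print(M)
E
```

```text
lug top [268.8 178.1] [0.6137 0.0349]
lug sc [251.5 191.5] [0.6131 0.0363]
hinge top [261.5 232.7] [0.4865 0.0552]
hinge sc [276.7 158.6] [0.4913 0.0597]
swlug top [210.4 215.6] [0.5299 0.176 ]
swlug sc [324.6 184.4] [0.5297 0.178 ]
[[ 0.6415  0.0845]
 [ 0.6236 -0.0227]
 [ 0.4523  0.0054]
 [ 0.4711  0.1111]]
ang -0.1549047509934328 0.17244774257661186
-0.1625284909125989 0.17351574989525065 [0.5471 0.0446]
pin top [371.8 185.8] [ 0.5902 -0.2079]
pin sc [151.7 169.9] [ 0.592  -0.2056]
mid hole top [375.8 212.8] [ 0.5276 -0.2242]
mid hole sc [159.9 164.4] [ 0.529  -0.2219]
rod top [393.2 239.2] [ 0.4647 -0.2403]
rod sc [159.9 124.1] [ 0.4655 -0.2384]
orange [336.4 175.2] [ 0.6198 -0.1285]
purple [338.4 210. ] [ 0.5358 -0.1299]
plate scene [ 0.6254 -0.0189  0.01  ] [0.6436 0.0877 0.01  ] [0.4798 0.1132 0.01  ]
[[0 0 0 0 0 0 1 1 0 1 0 0 0 0 0 0 0 0 0 0 0 0 0 0 0]
 [0 0 1 1 1 0 0 0 0 0 0 0 0 0 0 0 1 0 0 0 0 0 0 0 0]
 [1 0 0 0 0 0 0 0 0 0 0 0 0 0 0 0 1 0 0 0 0 0 0 0 0]
 [0 0 0 0 0 0 0 0 0 0 0 0 0 0 0 0 0 0 0 0 0 0 0 0 0]
 [0 0 0 0 0 0 0 0 0 0 0 0 0 0 0 0 0 0 0 0 0 0 0 0 0]
 [0 0 0 0 0 0 0 
[... 238 characters left out ...]
0 0 0 0 0]
 [0 0 0 0 0 0 0 1 1 1 1 1 1 1 1 1 0 0 0 0 0 0 0 0 0]
 [0 0 0 0 0 0 0 1 1 1 1 1 1 1 1 1 0 0 0 1 0 0 0 0 0]
 [0 0 0 0 0 0 1 1 1 1 1 1 1 1 1 1 0 0 0 1 0 0 0 0 0]
 [0 0 0 0 0 0 0 1 1 1 1 1 1 1 1 0 0 0 0 0 0 0 0 0 0]
 [0 0 0 0 0 0 0 1 1 1 1 1 1 1 0 0 0 0 0 0 0 0 0 0 0]
 [0 0 0 0 0 0 0 0 0 0 0 0 0 0 0 0 0 0 0 0 1 0 0 0 0]
 [0 0 0 0 0 0 0 0 0 0 0 0 0 0 0 0 0 0 0 0 0 0 0 0 0]
 [0 0 0 0 0 0 0 0 0 0 0 0 0 0 0 0 0 0 0 0 0 0 0 0 0]
 [0 0 0 0 0 0 0 0 0 0 0 0 0 0 0 0 0 0 0 0 0 1 0 0 0]
 [0 0 0 0 0 0 0 0 0 0 0 0 0 0 0 0 0 0 0 0 0 1 0 0 0]
 [0 0 0 0 0 0 0 0 0 0 0 0 0 0 0 0 0 0 0 0 0 0 0 0 0]
 [0 0 0 0 0 0 0 0 0 0 0 0 0 0 0 0 0 0 0 0 0 0 1 0 0]
 [0 0 0 0 0 0 0 0 0 0 0 0 0 0 0 0 0 0 0 0 0 0 1 0 0]]
```

The candidates are the grey headed pin at top-view px (372,186) in the rack, the orange look-alike at (336,175), the purple one at (338,210), and the headless rod at (393,239). Only the grey one in the rack has a thick head and isn't coloured, so it's the one meant; the enlarged crop confirms it. The mould hinge is near (0.487, 0.056), the pin hole near (0.6135, 0.0356), yaw -0.158, and the half stands open about 1.39 rad.

First I'll plan the push.

```bash
cat >> h.py <<'E'
yaw=-0.158; hole=np.array([.6134,.0356])
ex=np.array([np.cos(yaw),np.sin(yaw)]); ey=np.array([-ex[1],ex[0]])
hinge=hole-.128*ex
def rel(cmd,tgt):
    """cmd,tgt: (x,y,z,yawdeg of tool x) -> tool shift m, turn deg"""
    a=np.radians(cmd[3]);d=np.array(tgt[:3])-np.array(cmd[:3])
    tx=np.array([np.cos(a),np.sin(a)]);ty=np.array([np.sin(a),-np.cos(a)])
    t=(cmd[3]-tgt[3]+180)%360-180
    return np.round([d[:2]@tx,d[:2]@ty,-d[2],t],4)
def apply(cmd,r):
    a=np.radians(cmd[3]);tx=np.array([np.cos(a),np.sin(a)]);ty=np.array([np.sin(a),-np.cos(a)])
    p=np.array(cmd[:2])+r[0]*tx+r[1]*ty
    return [p[0],p[1],cmd[2]-r[2],cmd[3]-r[3]]
def tyaw(s):
    from scipy.spatial.transform import Rotation as R
    m=R.from_quat(s["eef_rot"]).as_matrix();return np.degrees(np.arctan2(m[1,0],m[0,0]))
def swing(th,off,r=.094):
    a=yaw+th;u=np.array([np.cos(a),np.sin(a)]);n=np.array([-u[1],u[0]])
    return hinge+r*u+off*n
E
python3 - <<'E'
from h import *
from plant import arm
s=arm.read_state();print(tyaw(s))
cmd=(.199,.593,.231,tyaw(s))
p=swing(1.39,.040); print(p)
a=rel(cmd,(*p,.17,np.degrees(yaw+1.39)));print(a)
cmd2=apply(cmd,a)
print(rel(cmd,(*p,.078,np.degrees(yaw+1.39))))
print('bottle,beaker',onz("top",377,127,.05),onz("top",135,140,.05),onz("top",143,145,0))
E
```

```text
71.44718682667741
[0.48050926 0.15769065]
[-0.3231  0.4054  0.061   0.8588]
[-0.3231  0.4054  0.153   0.8588]
bottle,beaker [ 0.74401754 -0.24192474  0.05      ] [0.72656022 0.36833929 0.05      ] [0.72432374 0.36298118 0.        ]
```

{"op": "send_rows", "data": {"motion": "-0.08 0.10 0.02 0.9 0.0; -0.16 0.20 0.04 0.9 0.0; -0.24 0.30 0.05 0.9 0.0; -0.323 0.405 0.061 0.9 0.0; -0.323 0.405 0.061 0.9 0.0; -0.323 0.405 0.061 0.9 0.0; -0.323 0.405 0.061 0.9 0.0; -0.323 0.405 0.061 0.9 0.0; -0.323 0.405 0.061 0.9 0.0; -0.323 0.405 0.061 0.9 0.0; -0.323 0.405 0.061 0.9 0.0; -0.323 0.405 0.061 0.9 0.0; -0.323 0.405 0.061 0.9 0.0; -0.323 0.405 0.061 0.9 0.0; -0.323 0.405 0.153 0.9 0.0; -0.323 0.405 0.153 0.9 0.0; -0.323 0.405 0.153 0.9 0.0; -0.323 0.405 0.153 0.9 0.0; -0.323 0.405 0.153 0.9 0.0"}}

```text
time: 1.68
position: [0.4798, 0.158, 0.0788]
eef_rot: [0.816, 0.578, -0.0, -0.0]
contact_force: [-1.0, 0.1, 0.7]
grip_width: -0.0001
```

```bash
python3 - <<'E'
from h import *
from plant import arm,camera
import cv2
s=arm.read_state();print(s["time"],s["position"],tyaw(s),s["grip_width"],s["contact_force"])
cmd=apply((.199,.593,.231,71.447),(-.323,.405,.153,.9));print(cmd)
t=camera("top");sc=camera("scene")
cv2.imwrite("pics/a1.png",np.hstack([cv2.resize(t[140:260,180:310],None,fx=3,fy=3),cv2.resize(sc[110:230,200:330],None,fx=3,fy=3)]))
base=cmd
for th in np.linspace(1.39,0.0,15):
    p=swing(th,.0195); print(round(th,2),rel(base,(*p,.078,np.degrees(yaw+th))))
E
```

```text
1.6833 [0.47984993 0.15800197 0.07880347] 70.59626562845746 -8.2986449224535e-05 [-0.96213622  0.07155745  0.69049857]
[np.float64(0.48017933961494075), np.float64(0.15792278964107317), 0.07800000000000001, 70.547]
1.39 [-0.0001  0.0209  0.     -0.0414]
1.29 [1.4000e-03 3.0300e-02 0.0000e+00 5.6473e+00]
1.19 [1.90000e-03 3.98000e-02 0.00000e+00 1.13359e+01]
1.09 [1.50000e-03 4.93000e-02 0.00000e+00 1.70246e+01]
0.99 [2.00000e-04 5.88000e-02 0.00000e+00 2.27132e+01]
0.89 [-2.10000e-03  6.80000e-02  0.00000e+00  2.84019e+01]
0.79 [-5.30000e-03  7.70000e-02  0.00000e+00  3.40905e+01]
0.7 [-9.40000e-03  8.56000e-02  0.00000e+00  3.97792e+01]
0.6 [-1.43000e-02  9.38000e-02  0.00000e+00  4.54678e+01]
0.5 [-1.99000e-02  1.01400e-01  0.00000e+00  5.11565e+01]
0.4 [-2.63000e-02  1.08500e-01  0.00000e+00  5.68451e+01]
0.3 [-3.34000e-02  1.14900e-01  0.00000e+00  6.25338e+01]
0.2 [-4.11000e-02  1.20500e-01  0.00000e+00  6.82224e+01]
0.1 [-4.93000e-02  1.25400e-01  0.00000e+00  7.39111e+01]
0.0 [-5.79000e-02  1.29400e-01  0.00000e+00  7.95997e+01]
```

View pics/a1.png

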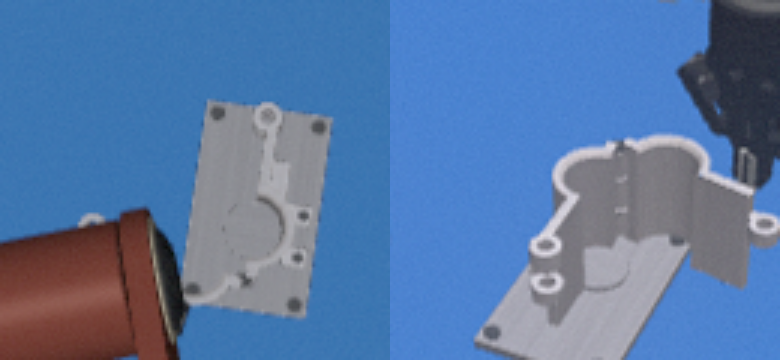

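The shut fingers are down just outside the swing flange (right half, about px (748,170)), and the flange is still untouched. I'll push it along the arc.

{"op": "send_rows", "data": {"motion": "0 0.012 0 0 0; 0 0.021 0 0 0; 0.001 0.030 0 5.6 0; 0.002 0.040 0 11.3 0; 0.0015 0.049 0 17 0; 0 0.059 0 22.7 0; -0.002 0.068 0 28.4 0; -0.005 0.077 0 34.1 0; -0.0095 0.0855 0 39.8 0; -0.014 0.094 0 45.5 0; -0.020 0.1015 0 51.2 0; -0.026 0.1085 0 56.8 0; -0.033 0.115 0 62.5 0; -0.041 0.1205 0 68.2 0; -0.049 0.1255 0 73.9 0; -0.049 0.1255 0 73.9 0; -0.049 0.1255 0 73.9 0"}}

```text
time: 3.2
position: [0.5834, 0.0688, 0.0793]
eef_rot: [1.0, -0.029, 0.001, 0.0]
contact_force: [-0.2, -0.3, -0.3]
grip_width: -0.0001
```

```bash
python3 - <<'E'
from h import *
from plant import arm,camera
import cv2
s=arm.read_state();print(s["time"],s["position"],tyaw(s),s["grip_width"],s["contact_force"])
cmd=apply([0.480179,0.157923,0.078,70.547],(-.049,.1255,0,73.9));print(cmd)
t=camera("top");sc=camera("scene")
cv2.imwrite("pics/a2.png",np.hstack([cv2.resize(t[140:260,180:310],None,fx=3,fy=3),cv2.resize(sc[110:230,200:330],None,fx=3,fy=3)]))
for th in (.1,.05,0,-.02):
    p=swing(th,.0195); print(round(th,2),rel(cmd,(*p,.078,np.degrees(yaw+th))))
E
```

```text
3.2 [0.58344444 0.06878762 0.0793171 ] -3.2729802630417124 -0.0001129387497853643 [-0.15920115 -0.32659839 -0.34101042]
[np.float64(0.5821961909640396), np.float64(0.06992446167232846), 0.078, -3.3530000000000086]
0.1 [-0.0002  0.0002 -0.     -0.0298]
0.05 [ 6.0000e-04  4.9000e-03 -0.0000e+00  2.8349e+00]
0 [ 1.3000e-03  9.7000e-03 -0.0000e+00  5.6997e+00]
-0.02 [ 1.4000e-03  1.1600e-02 -0.0000e+00  6.8456e+00]
```

View pics/a2.png

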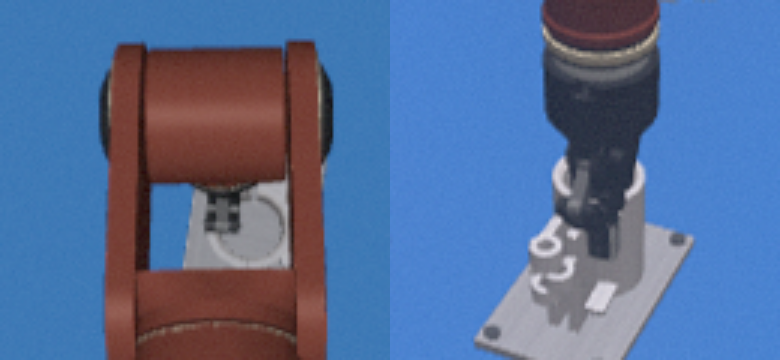

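The half is nearly shut (roughly 0.1 rad). Next: back off, lift, turn, and pinch it closed.

```bash
python3 - <<'E'
from h import *
cmd=[0.582196,0.069924,0.078,-3.353]
ft=hole-.034*ex; print(ft)
print(rel(cmd,(*ft,.16,80.95)),rel(cmd,(*ft,.082,80.95)))
E
```

```text
[0.57982351 0.04094968]
[-7.0000e-04  2.9100e-02 -8.2000e-02 -8.4303e+01] [-7.0000e-04  2.9100e-02 -4.0000e-03 -8.4303e+01]
```

{"op": "send_rows", "data": {"motion": "0 -0.012 0 0 0; 0 -0.012 -0.02 0 0; -0.001 -0.01 -0.06 -7 0.07; -0.001 0.01 -0.082 -14 0.07; -0.001 0.029 -0.082 -84.3 0.07; -0.001 0.029 -0.082 -84.3 0.07; -0.001 0.029 -0.082 -84.3 0.07; -0.001 0.029 -0.082 -84.3 0.07; -0.001 0.029 -0.082 -84.3 0.07; -0.001 0.029 -0.082 -84.3 0.07; -0.001 0.029 -0.082 -84.3 0.07; -0.001 0.029 -0.082 -84.3 0.07; -0.001 0.029 -0.082 -84.3 0.07; -0.001 0.029 -0.082 -84.3 0.07; -0.001 0.029 -0.05 -84.3 0.07; -0.001 0.029 -0.02 -84.3 0.07; -0.001 0.029 -0.004 -84.3 0.07; -0.001 0.029 -0.004 -84.3 0.07", "grip_force": 25}}

```text
time: 4.8
position: [0.5758, 0.0419, 0.0773]
eef_rot: [0.76, 0.65, -0.003, -0.003]
contact_force: [-0.7, -0.7, 0.7]
grip_width: 0.0699
```

{"op": "send_rows", "data": {"motion": "0 0 0 0 0.035; 0 0 0 0 0.025; 0 0 0 0 0.015; 0 0 0 0 0.01; 0 0 0 0 0.01; 0 0 0 0 0.01; 0 0 0 0 0.01; 0 0 0 0 0.01", "grip_force": 25}}

```text
time: 5.47
position: [0.5812, 0.0409, 0.0848]
eef_rot: [0.761, 0.649, 0.002, 0.001]
contact_force: [0.1, 3.2, 6.1]
grip_width: 0.0169
```

```bash
python3 - <<'E'
from h import *
from plant import arm,camera
import cv2
s=arm.read_state();print(s["time"],s["position"],tyaw(s),s["grip_width"],s["contact_force"],s["joint_pos"])
cmd=apply([0.582196,0.069924,0.078,-3.353],(-.001,.029,-.004,-84.3));print(cmd)
t=camera("top");sc=camera("scene")
cv2.imwrite("pics/a3.png",np.hstack([cv2.resize(t[140:260,180:310],None,fx=3,fy=3),cv2.resize(sc[110:230,200:330],None,fx=3,fy=3)]))
E
```

```text
5.4667 [0.58116557 0.04094225 0.08479156] 80.91358348640635 0.01692627823815784 [0.1105926  3.23659118 6.12808674] [-5.79351197e-02  8.50636529e-02  1.83487794e+00  1.23801297e-03
  1.21725439e+00 -1.47056624e+00]
[np.float64(0.5795015745661853), np.float64(0.04103213139339006), 0.082, 80.947]
```

View pics/a3.png

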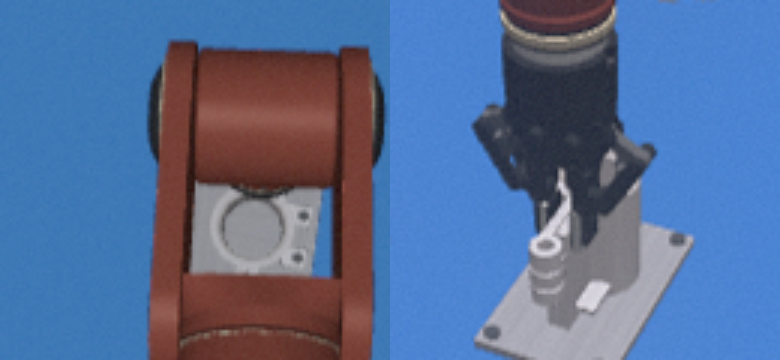

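Shut: the three lugs are in line and the opening reads 16.9 mm on the 18 mm bar. Next I'll release and go to the pin.

```bash
python3 - <<'E'
from h import *
cmd=[0.5795,0.04103,0.082,80.947]
print(rel(cmd,(.5911,-.2068,.16,80.95)),rel(cmd,(.5911,-.2068,.071,80.95)))
E
```

```text
[-0.2429  0.0505 -0.078  -0.003 ] [-0.2429  0.0505  0.011  -0.003 ]
```

{"op": "send_rows", "data": {"motion": "0 0 0 0 0.03; 0 0 0 0 0.05; 0 0 0 0 0.05; 0 0 -0.03 0 0.05; 0 0 -0.06 0 0.05; 0 0 -0.1 0 0.05; 0 0 -0.1 0 0.05"}}

```text
time: 6.15
position: [0.5836, 0.0401, 0.1912]
eef_rot: [0.761, 0.649, 0.005, 0.005]
contact_force: [1.5, 0.5, 1.7]
grip_width: 0.0501
```

{"op": "send_rows", "data": {"motion": "-0.08 0.017 0 0 0.05; -0.16 0.034 0 0 0.05; -0.243 0.0505 0 0 0.05; -0.243 0.0505 0 0 0.05; -0.243 0.0505 0 0 0.05; -0.243 0.0505 0 0 0.05; -0.243 0.0505 0 0 0.05; -0.243 0.0505 0 0 0.05; -0.243 0.0505 0 0 0.05; -0.243 0.0505 0 0 0.05"}}

```text
time: 6.98
position: [0.5908, -0.2061, 0.1819]
eef_rot: [0.76, 0.65, -0.0, -0.0]
contact_force: [-0.6, 0.7, -0.5]
grip_width: 0.0502
```

```bash
python3 - <<'E'
from h import *
from plant import arm,camera
import cv2
s=arm.read_state();print(s["time"],s["position"],tyaw(s),s["grip_width"],s["contact_force"])
cmd=apply([0.5795,0.04103,0.182,80.947],(-.243,.0505,0,0));print(cmd)
t=camera("top");sc=camera("scene")
cv2.imwrite("pics/t4.png",t);cv2.imwrite("pics/s4.png",sc)
cv2.imwrite("pics/a4.png",np.hstack([cv2.resize(t[150:260,220:400],None,fx=2.2,fy=2.2),cv2.resize(sc[110:220,120:300],None,fx=2.2,fy=2.2)]))
cv2.imwrite("pics/a4b.png",np.hstack([cv2.resize(t[160:240,230:310],None,fx=5,fy=5,interpolation=cv2.INTER_CUBIC),cv2.resize(sc[150:230,230:310],None,fx=5,fy=5,interpolation=cv2.INTER_CUBIC)]))
E
```

```text
6.9833 [ 0.59083402 -0.20614701  0.18185607] 81.01860876241582 0.05017773838846652 [-0.55000722  0.72236002 -0.5362066 ]
[np.float64(0.5911353599855143), np.float64(-0.20688907630920114), 0.182, 80.947]
```

View pics/a4.png

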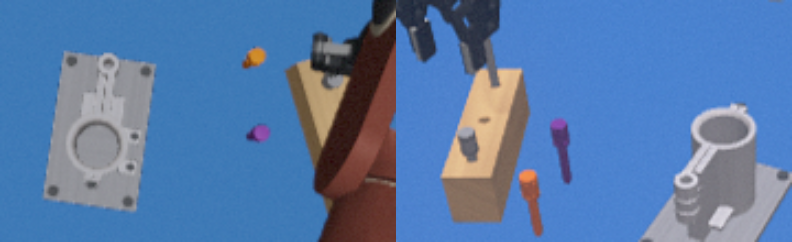

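View pics/a4b.png

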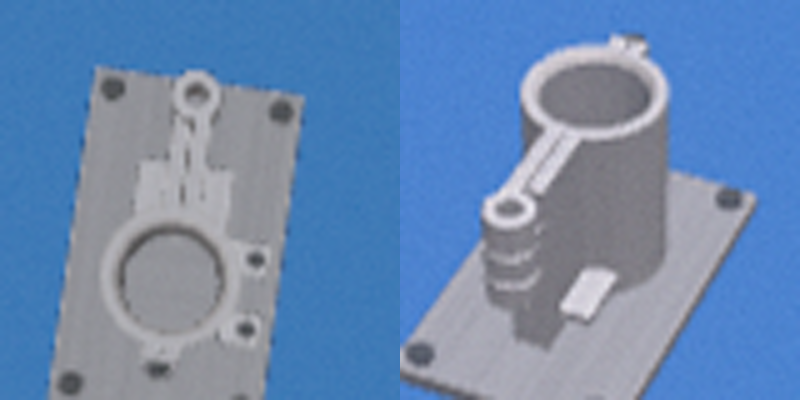

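Both views show the mould shut: lug ring at top px (269,178), no gap at the flanges. The fingers are above the rack's headed pin, so I'll descend and grip.

{"op": "send_rows", "data": {"motion": "0 0 0.03 0 0.05; 0 0 0.06 0 0.05; 0 0 0.085 0 0.05; 0 0 0.1 0 0.05; 0 0 0.11 0 0.05; 0 0 0.11 0 0.05; 0 0 0.11 0 0.05; 0 0 0.11 0 0.05"}}

```text
time: 7.75
position: [0.5922, -0.2075, 0.0741]
eef_rot: [0.761, 0.649, 0.001, 0.001]
contact_force: [0.6, -0.4, 0.1]
grip_width: 0.0499
```

```bash
python3 - <<'E'
from h import *
from plant import arm,camera
import cv2
s=arm.read_state();print(s["time"],s["position"],tyaw(s),s["grip_width"],s["contact_force"])
sc=camera("scene")
cv2.imwrite("pics/a5.png",cv2.resize(sc[90:220,120:250],None,fx=4,fy=4))
print(proj("scene",s["position"]))
E
```

```text
7.75 [ 0.59219718 -0.20752312  0.07413598] 80.9826268925481 0.04992903058862545 [ 0.64854734 -0.449807    0.05350522]
(np.float64(153.06359182033364), np.float64(178.86880069166668))
```

View pics/a5.png

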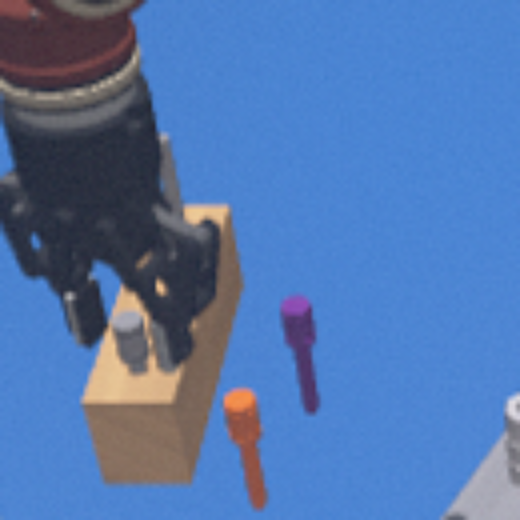

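The pin head (crop px (130,335)) lies midway between the fingers, at (85,320) and (172,345). Gripping and lifting.

{"op": "send_rows", "data": {"motion": "0 0 0 0 0.03; 0 0 0 0 0.02; 0 0 0 0 0.01; 0 0 0 0 0.01; 0 0 0 0 0.01; 0 0 0 0 0.01; 0 0 0 0 0.01", "grip_force": 50}}

```text
time: 8.38
position: [0.5917, -0.2077, 0.0734]
eef_rot: [0.761, 0.649, 0.0, 0.001]
contact_force: [-0.5, 0.4, 6.4]
grip_width: 0.0164
```

{"op": "send_rows", "data": {"motion": "0 0 -0.01 0 0.01; 0 0 -0.03 0 0.01; 0 0 -0.05 0 0.01; 0 0 -0.07 0 0.01; 0 0 -0.09 0 0.01; 0 0 -0.11 0 0.01; 0 0 -0.11 0 0.01; 0 0 -0.11 0 0.01"}}

```text
time: 9.05
position: [0.5914, -0.2076, 0.1832]
eef_rot: [0.761, 0.649, 0.0, 0.001]
contact_force: [-0.7, 0.0, -1.1]
grip_width: 0.0165
```

```bash
python3 - <<'E'
from h import *
from plant import arm,camera
import cv2
s=arm.read_state();print(s["time"],s["position"],tyaw(s),s["grip_width"],s["contact_force"])
sc=camera("scene");t=camera("top")
cv2.imwrite("pics/a6.png",np.hstack([cv2.resize(sc[70:200,110:240],None,fx=3,fy=3),cv2.resize(t[140:270,300:430],None,fx=3,fy=3)]))
cmd=[0.59113,-.20689,.182,80.947]
print(rel(cmd,(*hole,.182,80.95)))
E
```

```text
9.05 [ 0.59135721 -0.2076456   0.18324169] 80.94347241065006 0.016517121928793364 [-0.71765821  0.01782559 -1.14079392]
[ 0.243  -0.0162 -0.     -0.003 ]
```

View pics/a6.png

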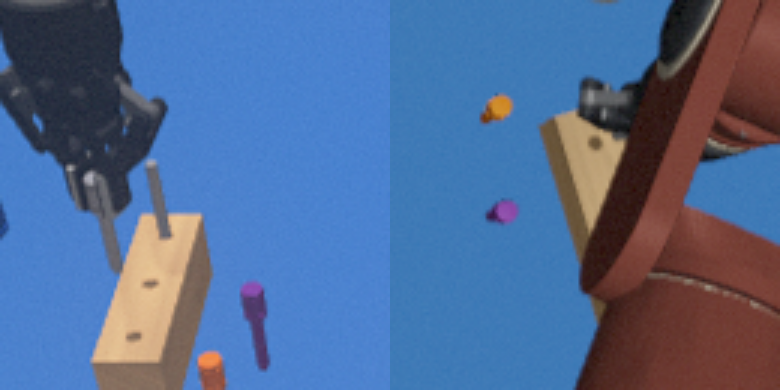

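The pin is out of its rack hole and hangs upright in the jaws. Moving above the lug.

{"op": "send_rows", "data": {"motion": "0.03 -0.002 -0.01 0 0.01; 0.07 -0.005 -0.01 0 0.01; 0.11 -0.008 -0.01 0 0.01; 0.15 -0.01 -0.01 0 0.01; 0.19 -0.013 -0.01 0 0.01; 0.22 -0.015 -0.01 0 0.01; 0.243 -0.016 -0.01 0 0.01; 0.243 -0.016 -0.005 0 0.01; 0.243 -0.016 0 0 0.01; 0.243 -0.016 0.005 0 0.01; 0.243 -0.016 0.01 0 0.01; 0.243 -0.016 0.01 0 0.01; 0.243 -0.016 0.01 0 0.01"}}

```text
time: 10.23
position: [0.6129, 0.0341, 0.1713]
eef_rot: [0.761, 0.649, -0.001, -0.001]
contact_force: [0.3, 0.9, -0.2]
grip_width: 0.0166
```

```bash
python3 - <<'E'
from h import *
from plant import arm,camera
import cv2
s=arm.read_state();print(s["time"],s["position"],tyaw(s),s["grip_width"],s["contact_force"])
print(apply([0.59113,-.20689,.182,80.947],(.243,-.016,.01,0)))
sc=camera("scene");t=camera("top")
cv2.imwrite("pics/s7.png",sc)
cv2.imwrite("pics/a7.png",cv2.resize(sc[130:230,210:320],None,fx=6,fy=6,interpolation=cv2.INTER_CUBIC))
cv2.imwrite("pics/a7t.png",cv2.resize(t[120:260,210:350],None,fx=3,fy=3,interpolation=cv2.INTER_CUBIC))
E
```

```text
10.2333 [0.61293911 0.03406967 0.17127906] 80.85764624616871 0.016628454291207316 [ 0.29427559  0.92593455 -0.15598925]
[np.float64(0.6135648808400308), np.float64(0.035600569139695865), 0.172, 80.947]
```

View pics/a7.png

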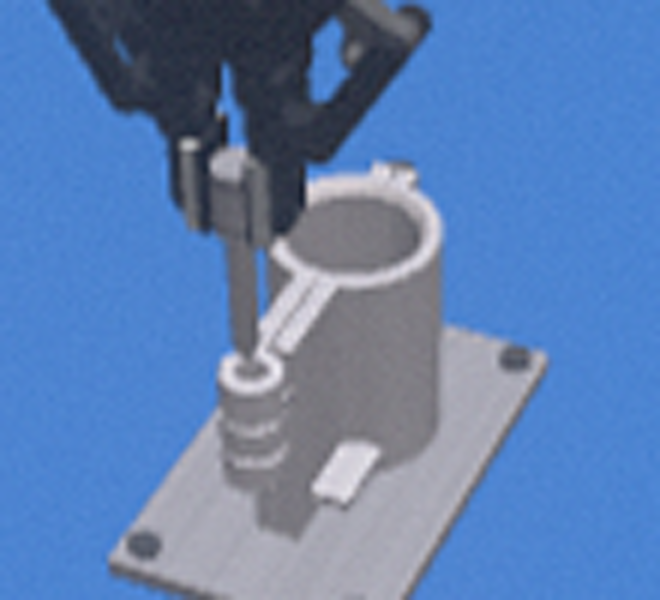

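View pics/a7t.png

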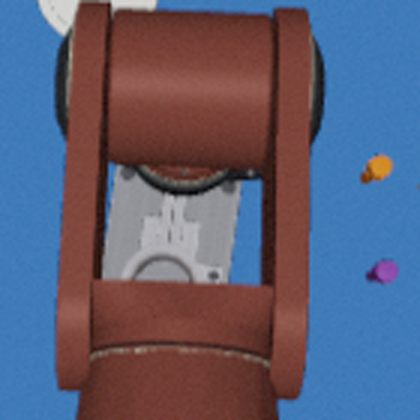

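```bash
python3 - <<'E'
from h import *
from plant import arm,camera
import cv2
s=arm.read_state();print(s["time"],s["position"])
f=lambda x,y:((x+.5)/6-.5+210,(y+.5)/6-.5+130)
print('hole',onz("scene",*f(251,371),.108)); print('nose',onz("scene",*f(249.5,356),.115)); print('headtop',onz("scene",*f(233,163),.199))
p=s["position"]
for z in (.199,.171,.115):
    u,v=proj("scene",(p[0],p[1],z));print(z,(u-210+.5)*6-.5,(v-130+.5)*6-.5)
u,v=proj("scene",(*hole,.108));print('hole exp',(u-210+.5)*6-.5,(v-130+.5)*6-.5)
sc=camera("scene");print(arm.read_state()["position"])
cv2.imwrite("pics/a8.png",cv2.resize(sc[150:205,235:275],None,fx=14,fy=14,interpolation=cv2.INTER_CUBIC)[:600])
E
```

```text
10.3333 [0.61355803 0.03433374 0.1724422 ]
hole [0.61299806 0.03612286 0.108     ]
nose [0.61303646 0.03585884 0.115     ]
headtop [0.61281483 0.03341127 0.199     ]
0.199 235.02399977166846 164.76689219064218
0.171 238.44260144701337 231.1942460411649
0.115 244.87792542792027 356.2399763774842
hole exp 249.23891790875473 371.4947990381195
[0.61366251 0.03448611 0.17268596]
```

View pics/a8.png

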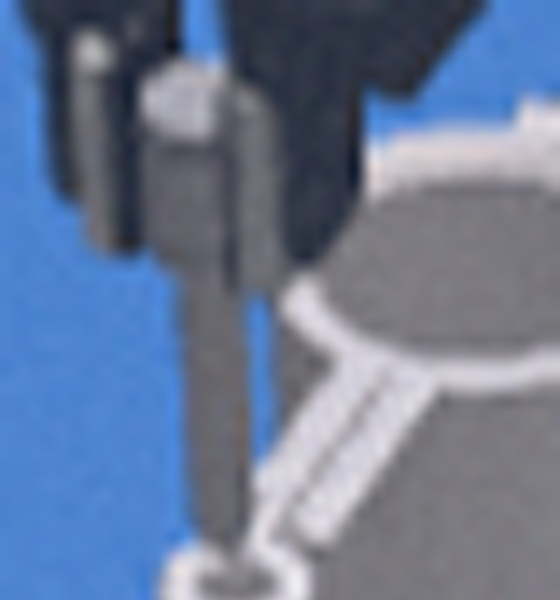

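The pin axis, extended, meets the lug about 0.7 px (1.3 mm) left of the hole's centre, which is the -y side. I'll shift +1.3 mm and lower it a little.

{"op": "send_rows", "data": {"motion": "0.0013 0 0 0 0.01; 0.0013 0 0 0 0.01; 0.0013 0 0.003 0 0.01; 0.0013 0 0.006 0 0.01; 0.0013 0 0.009 0 0.01; 0.0013 0 0.012 0 0.01; 0.0013 0 0.012 0 0.01; 0.0013 0 0.012 0 0.01"}}

```text
time: 11.05
position: [0.6133, 0.0364, 0.1597]
eef_rot: [0.761, 0.649, -0.0, -0.0]
contact_force: [0.3, -0.5, 0.4]
grip_width: 0.0163
```

```bash
python3 - <<'E'
from h import *
from plant import arm,camera
import cv2
s=arm.read_state();print(s["time"],s["position"],s["contact_force"],s["ft_torque"],s["grip_width"])
sc=camera("scene")
cv2.imwrite("pics/a9.png",cv2.resize(sc[150:205,235:275],None,fx=14,fy=14,interpolation=cv2.INTER_CUBIC)[:600])
E
```

```text
11.05 [0.61333093 0.03641829 0.15973353] [ 0.32031611 -0.45521296  0.4176787 ] [-0.00427277  0.00909401 -0.01775009] 0.016269536080712164
```

View pics/a9.png

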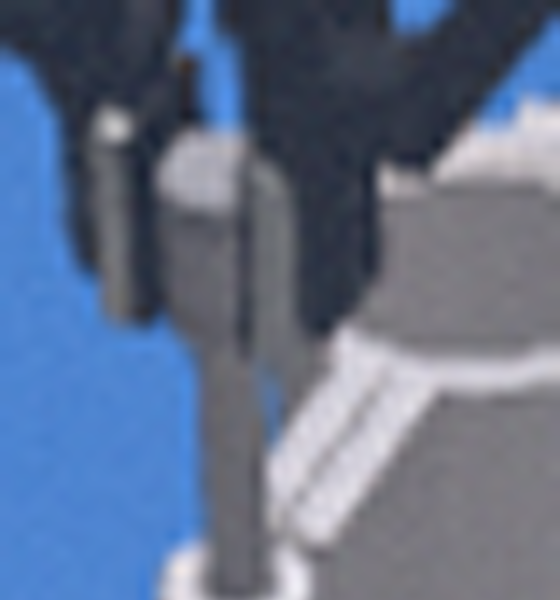

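The nose is in the hole with no force on it. Continuing down in stages.

{"op": "send_rows", "data": {"motion": "0 0 0.004 0 0.01; 0 0 0.008 0 0.01; 0 0 0.012 0 0.01; 0 0 0.016 0 0.01; 0 0 0.016 0 0.01"}}

```text
time: 11.52
position: [0.6129, 0.0364, 0.1427]
eef_rot: [0.761, 0.649, -0.001, -0.001]
contact_force: [0.3, -1.2, -0.7]
grip_width: 0.0163
```

{"op": "send_rows", "data": {"motion": "0 0 0.004 0 0.01; 0 0 0.008 0 0.01; 0 0 0.012 0 0.01; 0 0 0.016 0 0.01; 0 0 0.020 0 0.01; 0 0 0.020 0 0.01"}}

```text
time: 12.02
position: [0.613, 0.0364, 0.1229]
eef_rot: [0.761, 0.649, -0.001, -0.001]
contact_force: [0.3, -0.2, -0.7]
grip_width: 0.0165
```

{"op": "send_rows", "data": {"motion": "0 0 0.004 0 0.01; 0 0 0.008 0 0.01; 0 0 0.011 0 0.01; 0 0 0.013 0 0.01; 0 0 0.015 0 0.01; 0 0 0.016 0 0.01; 0 0 0.016 0 0.01"}}

```text
time: 12.6
position: [0.6138, 0.0364, 0.1086]
eef_rot: [0.761, 0.649, 0.0, 0.0]
contact_force: [-1.0, -0.6, -0.3]
grip_width: 0.0161
```

Close, with no seating force yet. Pressing down gently until the head touches.

{"op": "send_rows", "data": {"motion": "0 0 0.001 0 0.01; 0 0 0.002 0 0.01; 0 0 0.003 0 0.01; 0 0 0.003 0 0.01"}}

```text
time: 12.93
position: [0.614, 0.0364, 0.1085]
eef_rot: [0.761, 0.649, -0.0, 0.0]
contact_force: [-7.2, -0.3, 13.9]
grip_width: 0.0164
```

```bash
python3 - <<'E'
from h import *
from plant import arm,camera
import cv2
s=arm.read_state();print(s["time"],s["position"],s["contact_force"],s["ft_torque"],s["grip_width"])
sc=camera("scene")
cv2.imwrite("pics/a10.png",cv2.resize(sc[150:220,225:285],None,fx=8,fy=8,interpolation=cv2.INTER_CUBIC))
E
```

```text
12.9333 [0.6139875  0.03638038 0.1084583 ] [-7.1794364  -0.26029342 13.88660042] [-0.01180574  1.30965743 -0.00435608] 0.01640844671729807
```

View pics/a10.png

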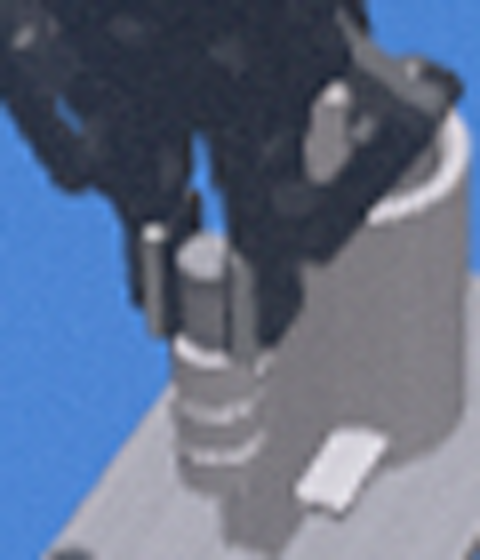

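Seated: 14 N push-back at TCP z 0.1085, with the head on the top lug in the picture. Releasing and lifting straight up.

{"op": "send_rows", "data": {"motion": "0 0 -0.002 0 0.02; 0 0 -0.003 0 0.03; 0 0 -0.003 0 0.05; 0 0 -0.003 0 0.06; 0 0 -0.003 0 0.06; 0 0 -0.03 0 0.06; 0 0 -0.06 0 0.06; 0 0 -0.08 0 0.06; 0 0 -0.08 0 0.06; 0 0 -0.08 0 0.06; 0 0 -0.08 0 0.06"}}

```text
time: 13.9
position: [0.613, 0.0364, 0.184]
eef_rot: [0.761, 0.649, -0.001, -0.001]
contact_force: [-0.3, -0.5, -0.7]
grip_width: 0.0597
```

```bash
python3 - <<'E'
from h import *
from plant import arm,camera
import cv2
s=arm.read_state();print(s["time"],s["position"],s["contact_force"],s["grip_width"])
sc=camera("scene")
cv2.imwrite("pics/a11.png",cv2.resize(sc[130:220,215:305],None,fx=6,fy=6,interpolation=cv2.INTER_CUBIC))
g=lambda z:tuple((c-o+.5)*6-.5 for c,o in zip(proj("scene",(*hole,z)),(215,130)))
print('head top home',g(.136),'shoulder',g(.108))
cmd=apply([0.61356,.0356,.172,80.947],(.0013,0,0,0));cmd[2]=.105+.08;print(cmd)
ft=hole-.034*ex+.0002*ey
print(rel(cmd,(*ft,.185,80.95)),rel(cmd,(*ft,.082,80.95)))
E
```

```text
13.9 [0.61299237 0.03640692 0.1839664 ] [-0.28221047 -0.50981257 -0.66286941] 0.05969841179141174
head top home (np.float64(216.1874355072399), np.float64(310.81906658400584)) shoulder (np.float64(219.23891790875473), np.float64(371.4947990381195))
[np.float64(0.6137645524440684), np.float64(0.036883806176035025), 0.185, 80.947]
[-0.0011 -0.0342 -0.     -0.003 ] [-0.0011 -0.0342  0.103  -0.003 ]
```

View pics/a11.png

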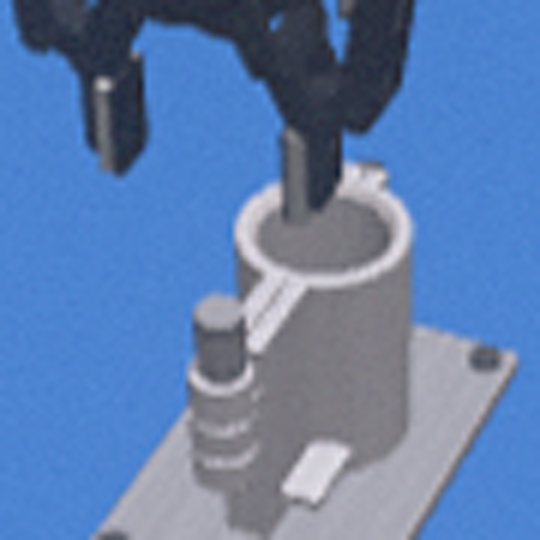

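The pin is home: head-top centre at crop (218,312) against a predicted (216,311). Next is the final pinch.

{"op": "send_rows", "data": {"motion": "-0.001 -0.017 0 0 0.06; -0.001 -0.034 0 0 0.06; -0.001 -0.034 0 0 0.06; -0.001 -0.034 0 0 0.06; -0.001 -0.034 0.03 0 0.06; -0.001 -0.034 0.055 0 0.06; -0.001 -0.034 0.075 0 0.06; -0.001 -0.034 0.09 0 0.06; -0.001 -0.034 0.1 0 0.06; -0.001 -0.034 0.103 0 0.06; -0.001 -0.034 0.103 0 0.06; -0.001 -0.034 0.103 0 0.06"}}

```text
time: 14.95
position: [0.5807, 0.0406, 0.0831]
eef_rot: [0.761, 0.649, 0.0, 0.0]
contact_force: [-0.2, -0.3, 0.7]
grip_width: 0.0601
```

{"op": "send_rows", "data": {"motion": "0 0 0 0 0.04; 0 0 0 0 0.03; 0 0 0 0 0.02; 0 0 0 0 0.005; 0 0 0 0 0.005; 0 0 0 0 0.005; 0 0 0 0 0.005; 0 0 0 0 0.005; 0 0 0 0 0.005; 0 0 0 0 0.005", "grip_force": 50}}

```text
time: 15.78
position: [0.5805, 0.041, 0.0834]
eef_rot: [0.761, 0.649, 0.001, 0.0]
contact_force: [-1.2, 1.8, 5.6]
grip_width: 0.0162
```

```bash
python3 - <<'E'
from h import *
from plant import arm,camera
import cv2
s=arm.read_state();print(s["time"],s["position"],s["contact_force"],s["ft_torque"],s["grip_width"],tyaw(s))
print('from flange_top',s["position"][:2]-(hole-.034*ex))
sc=camera("scene");cv2.imwrite("pics/s12.png",sc)
cv2.imwrite("pics/a12.png",cv2.resize(sc[130:220,215:305],None,fx=6,fy=6,interpolation=cv2.INTER_CUBIC))
E
```

```text
15.7833 [0.58052528 0.04102582 0.0834307 ] [-1.23145335  1.77547563  5.56112244] [ 0.30823251  0.2267034  -0.30749558] 0.01619873253071536 80.92804923851328
from flange_top [7.0177343e-04 7.6141222e-05]
```

View pics/a12.png

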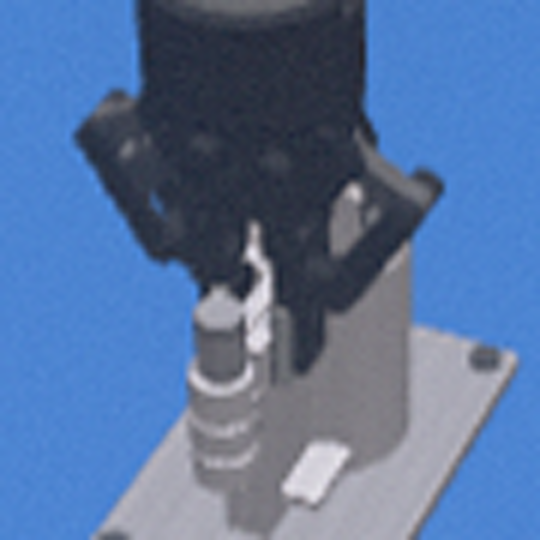

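View pics/s12.png

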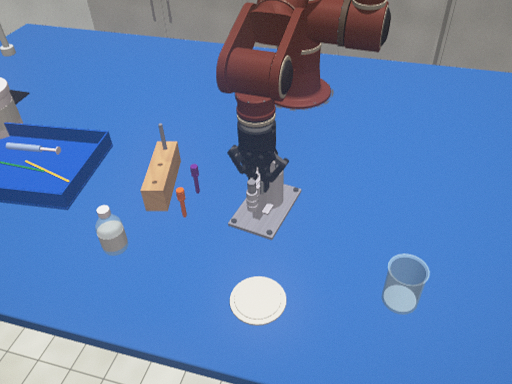

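The jaws straddle the flanges and are holding. The pin head is still seated at crop (218,315), and the rod, beaker and bottle haven't moved. Handing in.

```bash
python3 - <<'E'
from plant import arm
print(arm.sign_off()); s=arm.read_state();print(s["time"],s["position"],s["contact_force"],s["grip_width"])
E
```

```text
the job is handed in; nothing more can be done
None
the job is handed in; nothing more can be done
```

The job is handed in at about 15.8 s of the 61 s allowed; no verdict was reported. I pushed the open half round its arc and pinched it shut. Then I took the grey headed pin from the rack, lowered it through the three lugs until its head sat on the top lug, and handed in still squeezing both flanges.

What the last checks showed:
- **Mould:** I saw no gap at the flanges before fitting the pin. The final grip opening is 16.2 mm on the 18 mm bar. The jaws also read about 16.4 mm on the 18 mm pin head, so I take this as pad give.
- **Pin:** it pushed back with 14 N on seating. After release its head appeared within about half a pixel of the expected home position, and it looked the same after the final pinch.
- **Grip:** set to 50 N. The grasp point is within about 1 mm of the flange middle horizontally and about 6 mm below the flange tops.
- **Other items:** the rod, beaker, bottle and the orange and purple look-alikes look unmoved in the scene picture.

No check failed. The swing angle and the force on each flange could not be read directly, so those two rest on the pictures and the grip reading. The two cameras disagreed by about 1–2 mm, and the arm settled about 1 mm off its command. I corrected the pin by 1.3 mm from the picture before lowering it in.

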